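# Tip the bearing ball out of the seaming machine's spares tray

### The arm

A 6-joint arm with a two-finger parallel gripper is mounted at the origin on the work surface. World frame = base frame: x ahead of the robot, y to its left, z up, the work surface at z = 0. Lengths are in mm, angles in rad, forces in N, time in s.
With the tool pointing down it reaches from about 300 to 750 mm from the base axis. Payload 8.5 kg.
Tool frame: the origin (TCP) lies midway between the tips of the shut fingers; the grasp point (between the pads) lies 19 mm behind it; z points along the fingers, x is the direction in which the jaws open and shut, and the axes are right-handed (so a half turn about z gives the same grasp; the last joint's range is limited). The gripper opens to 85 mm and grips with 20 to 120 N. Pads are 22 mm wide; open, the fingers measure 114 mm over their backs; the gripper's body (76 mm by 85 mm) begins 54 mm behind the grasp point. The pads swing forward as they close: fully open they stand 13 mm farther back than shut.
Start: joints at [-1.389, 0.381, 1.297, -0, 1.464, -0.215], TCP at [212.551, -507.25, 231.322] pointing down, gripper open.
Joint ranges: [-3.11, 3.11], [-0.89, 2.33], [0.22, 2.48], [-1.42, 4.56], [0.17, 2.85], [-2.88, 2.88]. Speed limits (rad/s): [2.39, 2.39, 3.14, 3.14, 3.14, 3.14].

### API

Orientations are given as a 3x3 rotation matrix whose columns are the frame's x, y, z axes.
In Python, from plant import arm gives the robot as it stands.
- The arm moves only by the tool move_arm, never from a script. Its argument "commands" is one flat list of numbers, 6 for each row, row after row: the shift along the tool's x, y, z in mm, then the turn, a rotation vector about the tool's x, y, z in degrees. In form: [dx, dy, dz, wx, wy, wz, dx, dy, dz, wx, wy, wz, ...]. A call has 1 to 20 rows; each row shifts and turns the commanded pose from where the row before left it, along the tool's axes as they then stand; what a row does not reach is not made up. A row lasts 1/12 s, in which the tool goes at most 41.7 mm and 7.16 degrees, less where a joint would pass 70% of its speed; a pose out of reach is approached as far as the arm can. A call is refused whole if a number of a shift passes 41.7 or a number of a turn 7.16, either way. A call with a gripper value outside its range is refused whole. "hand" is the closure, from 0 (fully open) to 1 (shut), set as the call begins (left out, the last holds). The fingers move at their own pace and stop on an object; "grip_force" is the grip in N (left out, the last holds). Time passes only in rows, so rows that do not move let the fingers close. It gives the time, the measured TCP pose, the force and the opening at its end, in the units of the state.
- arm.get_obs(): the state, without advancing time (a new reading comes with each control period).
- arm.grab_frame(name): name is "side" or "top"; returns the picture (420x560x3 uint8, red, green, blue); there is no depth.
- arm.camera_params(name): a dict with "camera_matrix" (3x3 intrinsics, pixels), "world_from_camera" (4x4, takes a point from camera to world coordinates). Camera axes: x right, y up, looking along -z (the intrinsics and any distortion apply to the point x, -y, -z); pixel columns grow to the right and rows downward; lengths in mm; the calibration is good to about 2 mm. A picture is of the moment at which its call begins. camera_params takes no time and is no camera call.
- arm.hand_in(): hands the job in, once; it reports no verdict.
The state is a dict: "time_s": time; "joint_pos": joint angles; "qd": joint speeds; "joint_torque": joint torques, N m; "tcp_pos": TCP position; "eef_rot": TCP orientation; "contact_force": force on the tool from outside, world axes, zero at the start; "moment": the same for the moment, N m; "gripper_width": finger opening in mm.
Only numpy, scipy, OpenCV 4.12 (cv2) and the standard library are available. Lean on these libraries where they do the work, as an engineer would, in place of code of your own. Each camera call takes 0.05 s, during which the arm holds its last target. There are 200 camera calls.

### The job

Lift the divided spares tray by its handle and tip it toward the corner of the compartment that holds the steel ball, so that the ball rolls out through that corner into the round metal pan. Keep the nut in the tray, do not touch the ball or the nut with the gripper, and finally set the tray down level on the table, beside the pan.

Things in the scene. Friction and masses are not known exactly. Their poses are not given: they have to be found in the camera images.
- tray: Grey tray 150 mm square, 40 mm high, 0.38 kg; origin: centre of underside, x and y along its sides. Dividers on its x and y axes make 4 compartments, each open only by a 40 mm gap at its outer corner. Floors rise 12 degrees from the centre (6 mm up) to the gaps (28 mm up, 102 mm out). Handle: central dark blade, z 40 to 100 mm, 36 mm long along x, 12 mm thick along y (grip across that).
- ball: Steel ball, diameter 28 mm, 90 g. Origin: its centre. Lies in one compartment at its low inner end (about 23 mm from the tray's origin along x and y, 27 mm up). Stays in while the tray is level and carried gently; a lean of 35 to 40 degrees toward the compartment's outer corner rolls it out of the gap in about a second.
- nut: Brass hexagon nut, 24 mm across flats, 12 mm thick, 35 g. Origin: centre of its underside. It lies in another compartment of the tray, next to the ball's, also at its inner end (about 23 mm from the tray's origin along x and y).
- pan: Round shallow aluminium pan, 170 mm across at the rim, 156 mm at its flat foot, 32 mm high, wall 3 mm, floor 4 mm, 0.45 kg, standing loose on the table. Origin: centre of its underside, z up.
Things that resemble listed ones, but are neither listed nor needed, are in the scene too. What is shaped like the tray but purple is not meant.

How it is judged (in metres and radians):
On the way:
1. the tray is held off the table and tipped (its underside's centre over 20 mm up, leaning over 11 degrees) (height (world z) of tray above 0.02 m and angle between tray's own z axis and vertical above 0.2 rad), for 0.1 s.
At the end, for the whole second after the job is handed in: The ball lies in the pan (centre within 80 mm of the pan's axis, under 30 mm above its underside), the pan stands on the table upright within 5 degrees, the nut is still inside the tray, and the tray stands on the table (under 10 mm up), level within 5 degrees and at rest (horizontal distance between ball and pan below 0.08 m and z of ball in the frame of pan between 0 and 0.03 m and height (world z) of each of pan, tray below 0.01 m and angle between each of pan, tray's own z axis and vertical below 0.1 rad and x of nut in the frame of tray between -0.073 and 0.073 m and y of nut in the frame of tray between -0.073 and 0.073 m and z of nut in the frame of tray between 0 and 0.042 m and linear speed of tray below 0.03 m/s); the robot touches nothing.
It fails at once if the gripper touches the ball (over 1 N) (contact force between the fingers and ball above 1 N).
It fails at once if the gripper touches the nut (over 1 N) (contact force between the fingers and nut above 1 N).
It also fails if it takes over 64 s, if anything falls off the work surface, if the arm or the gripper's body presses on something with over 40 N, if the wrist force passes 120 N, or if a joint passes its speed limit or range.

## Working session

There is one attempt and no reset: what is moved stays moved. The work goes in short steps, Python scripts to look and compute and a tool call to move; the robot and the scene stay as the last step left them, time stands still between calls to the robot, and variables do not carry over. Pictures are saved under pics/ and viewed, about 8 in all and at most 12, crops included, and the job is handed in when it is done.

Besides the shell and the picture viewer there is one more tool, called by a JSON object that holds its "op" and its "data", one argument or row to a line. move_arm: Moves the arm, as the interface text tells. Its arguments: {"type":"object","properties":{"commands":{"type":"array"},"hand":{"type":"number"},"grip_force":{"type":"number"}},"required":["commands"]}

```bash
mkdir -p pics; ls
python3 - <<'E'
from plant import arm
import cv2,numpy as np
np.set_printoptions(precision=3,suppress=True)
for n in("top","side"):
    cv2.imwrite(f"pics/{n}0.png",arm.grab_frame(n)[:,:,::-1])
    p=arm.camera_params(n);print(n,p)
o=arm.get_obs();print(o)
E
```

```text
pics
top {'camera_matrix': array([[433.291,   0.   , 278.27 ],
       [  0.   , 433.291, 202.306],
       [  0.   ,   0.   ,   1.   ]]), 'world_from_camera': array([[   0.022,    0.994,   -0.102,  372.932],
       [  -1.   ,    0.023,    0.011,  -12.688],
       [   0.013,    0.102,    0.995, 1062.752],
       [   0.   ,    0.   ,    0.   ,    1.   ]])}
side {'camera_matrix': array([[455.377,   0.   , 284.303],
       [  0.   , 455.377, 211.318],
       [  0.   ,   0.   ,   1.   ]]), 'world_from_camera': array([[ -0.842,   0.382,  -0.38 , 137.49 ],
       [ -0.539,  -0.611,   0.579, 540.768],
       [ -0.011,   0.693,   0.721, 764.144],
       [  0.   ,   0.   ,   0.   ,   1.   ]])}
{'time_s': 0.1, 'joint_pos': array([-1.389,  0.381,  1.298,  0.   ,  1.464, -0.215]), 'qd': array([-0.001, -0.002, -0.002,  0.   ,  0.001,  0.   ]), 'joint_torque': array([  0.005, -44.922, -23.166,  -0.   ,   0.004,   0.   ]), 'tcp_pos': array([ 212.501, -506.993,  230.768]), 'eef_rot': array([[ 0.386, -0.922, -0.   ],
       [-0.922, -0.386,  0.001],
       [-0.001, -0.   , -1.   ]]), 'contact_force': array([-0.417,  0.   ,  1.555]), 'moment': array([-0.015, -0.002,  0.001]), 'gripper_width': 85.44497811712785}
```

View pics/top0.png

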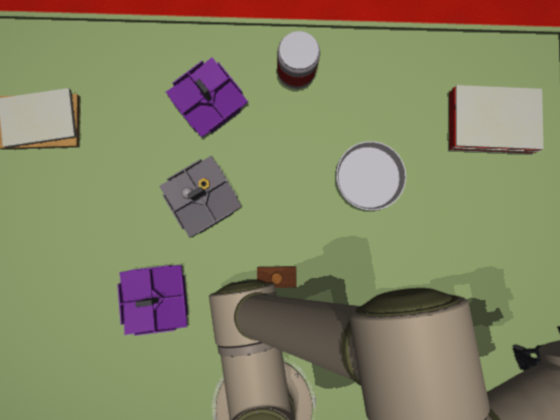

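View pics/side0.png

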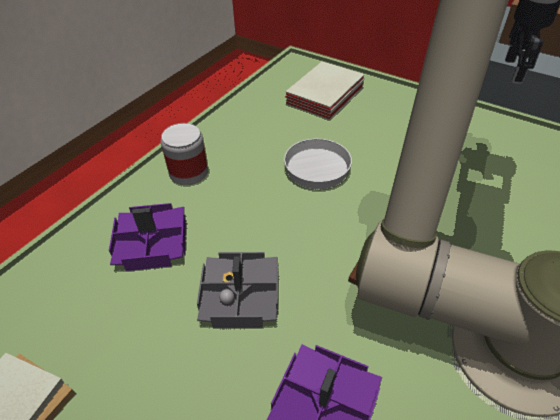

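The top view has three tray-shaped things: purple at (207,97), purple at (153,300) and grey at (201,196). The grey one fits the description, with the ball at about (187,193) and the nut at (204,184). The round pan is at (370,176). I'll confirm in an enlarged crop and measure.

```bash
cat > h.py <<'E'
import cv2,numpy as np
from plant import arm
np.set_printoptions(precision=3,suppress=True)
def ray(n,uv):
    p=arm.camera_params(n);K=p["camera_matrix"];T=p["world_from_camera"]
    d=np.linalg.inv(K)@[uv[0],uv[1],1]; d=T[:3,:3]@(d*[1,-1,-1]); return T[:3,3],d/np.linalg.norm(d)
def plane(n,uv,z):
    o,d=ray(n,uv); return o+d*(z-o[2])/d[2]
def tri(a,b):
    (o1,d1),(o2,d2)=ray("top",a),ray("side",b)
    s=np.linalg.lstsq(np.c_[d1,-d2],o2-o1,rcond=None)[0]
    p,q=o1+s[0]*d1,o2+s[1]*d2; return (p+q)/2,np.linalg.norm(p-q)
E
python3 - <<'E'
from h import *
t=cv2.imread("pics/top0.png");s=cv2.imread("pics/side0.png")
a=cv2.resize(t[145:245,150:250],(400,400),interpolation=cv2.INTER_CUBIC)
b=cv2.resize(s[240:340,190:290],(400,400),interpolation=cv2.INTER_CUBIC)
cv2.imwrite("pics/crop1.png",np.hstack([a,b]))
# tray mask: low saturation, not table
for n,im,box in(("top",t,(145,245,150,250)),("side",s,(240,340,190,290))):
    y0,y1,x0,x1=box
    hsv=cv2.cvtColor(im,cv2.COLOR_BGR2HSV)
    m=np.zeros(im.shape[:2],np.uint8);m[y0:y1,x0:x1]=(hsv[y0:y1,x0:x1,1]<50)*255
    c=max(cv2.findContours(m,0,2)[0],key=cv2.contourArea)
    r=cv2.minAreaRect(c);print(n,r,cv2.boxPoints(r).tolist())
    if n=="top": 
        for z in(0,20,40): print(z,[plane(n,q,z).round(0)[:2].tolist() for q in cv2.boxPoints(r)])
m=np.zeros(t.shape[:2],np.uint8);hsv=cv2.cvtColor(t,cv2.COLOR_BGR2HSV);m[135:215,330:412]=(hsv[135:215,330:412,1]<50)*255
c=max(cv2.findContours(m,0,2)[0],key=cv2.contourArea);e=cv2.fitEllipse(cv2.convexHull(c));print("pan",e,plane("top",e[0],32))
E
```

```text
top ((199.2058563232422, 195.67645263671875), (63.79747009277344, 64.14047241210938), 59.036251068115234) [[155.29409790039062, 184.82351684570312], [210.29409790039062, 151.82351684570312], [243.11761474609375, 206.52938842773438], [188.11761474609375, 239.52938842773438]]
0 [[519.0, 280.0], [605.0, 148.0], [470.0, 62.0], [386.0, 194.0]]
20 [[516.0, 275.0], [600.0, 145.0], [468.0, 61.0], [386.0, 190.0]]
40 [[513.0, 269.0], [596.0, 142.0], [466.0, 59.0], [386.0, 186.0]]
side ((237.5, 289.5), (75.0, 81.0), 90.0) [[197.0, 252.0], [278.0, 252.0], [278.0, 327.0], [197.0, 327.0]]
pan ((370.5468444824219, 175.5106201171875), (69.77680206298828, 71.11478424072266), 115.34899139404297) [ 549.303 -245.059   32.   ]
```

View pics/crop1.png

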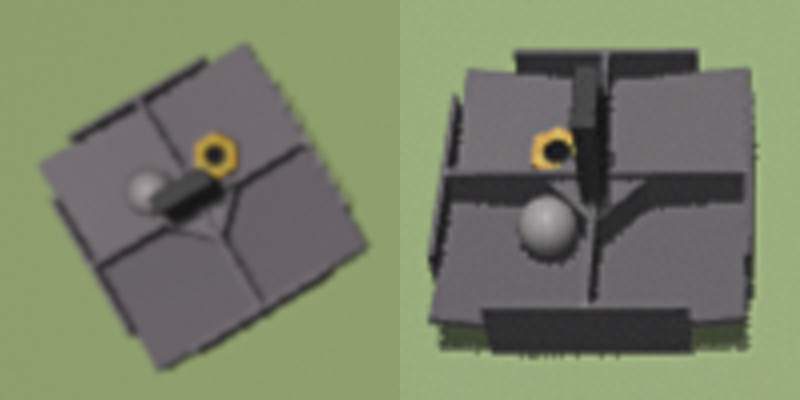

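The crop confirms it: the grey tray has the ball in its left compartment (top view, corner pixel ~(160,185)) and the nut in the upper one (corner ~(212,156)), with the dark blade between them. Next I'll triangulate the corners and handle.

Run:
```python
from h import *
T=lambda x,y:(150+(x+.5)/4-.5,145+(y+.5)/4-.5); S=lambda x,y:(190+(x+.5)/4-.5,240+(y+.5)/4-.5)
pts={"ball":((42,160),(430,320)),"nut":((247,43),(470,70)),"right":((368,245),(748,70)),"bot":((160,368),(748,320))}
P=[]
for k,(a,b) in pts.items():
    p,g=tri(T(*a),S(*b));P.append(p);print(k,p,g)
print("ballc",tri(T(150,188),S(547,227)))
print("nutc",tri(T(215,153),S(553,149)))
P=np.array(P);c=P.mean(0);print("centre",c,"sides",[np.linalg.norm(P[i]-P[i-1]) for i in range(4)])
print("angles nut-ball",np.degrees(np.arctan2(*(P[1]-P[0])[1::-1])),np.degrees(np.arctan2(*(P[2]-P[3])[1::-1])),
 "ball-bot",np.degrees(np.arctan2(*(P[3]-P[0])[1::-1])),np.degrees(np.arctan2(*(P[2]-P[1])[1::-1])))
# dark blade masks; predicted handle
def proj(n,w):
    p=arm.camera_params(n);M=np.linalg.inv(p["world_from_camera"]);q=(M@np.r_[w,1])[:3]*[1,-1,-1];q=p["camera_matrix"]@q;return q[:2]/q[2]
a=np.arctan2(*(P[1]-P[0]+P[2]-P[3])[1::-1]);ex=np.array([np.cos(a),np.sin(a),0]);ey=np.array([-ex[1],ex[0],0])
im={n:cv2.imread(f"pics/{n}0.png") for n in("top","side")}
out=[]
for n,f in(("top",(150,145)),("side",(190,240))):
    big=cv2.resize(im[n][f[1]:f[1]+100,f[0]:f[0]+100],(400,400),interpolation=cv2.INTER_CUBIC)
    c0=np.r_[c[:2],0]
    def dr(q,col): 
        q=[(proj(n,w)-f+.5)*4-.5 for w in q];cv2.polylines(big,[np.int32(q)],True,col,1)
    dr([c0+i*18*ex+j*6*ey+[0,0,100] for i,j in((1,1),(1,-1),(-1,-1),(-1,1))],(0,0,255))
    dr([c0+j*18*ex+i*6*ey+[0,0,100] for i,j in((1,1),(1,-1),(-1,-1),(-1,1))],(0,255,255))
    dr([c0+i*75*ex+j*75*ey for i,j in((1,1),(1,-1),(-1,-1),(-1,1))],(255,0,0))
    out.append(big)
cv2.imwrite("pics/ov.png",np.hstack(out))
```

```text
ball [420.257 217.962 109.516] 170.32466057952567
nut [475.795 104.971 126.824] 186.53874682007694
right [367.723  42.762 127.805] 184.8251022782599
bot [307.511 155.015 118.308] 168.58758556981763
ballc (array([401.54 , 158.457, 119.979]), np.float64(176.28359775918278))
nutc (array([419.569, 123.155, 123.07 ]), np.float64(179.18948838129634))
centre [392.822 130.177 120.613] sides [np.float64(129.4273753717617), np.float64(127.08697439372425), np.float64(124.70170877055367), np.float64(127.73564121669367)]
angles nut-ball -63.824933174895335 -61.79112422594484 ball-bot -150.82491186476634 -150.07424516545305
```

View pics/ov.png

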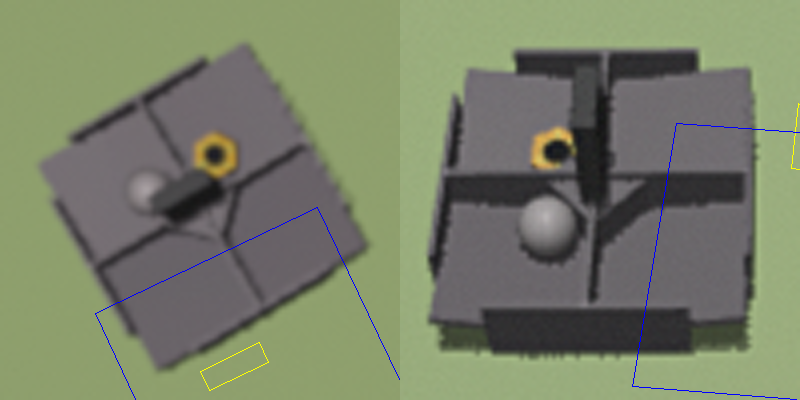

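The side coordinates carried the 400 px offset of the stacked crop. I'll correct that.

```bash
cat > m.py <<'E'
from h import *
T=lambda x,y:(150+(x+.5)/4-.5,145+(y+.5)/4-.5); S=lambda x,y:(190+(x-400+.5)/4-.5,240+(y+.5)/4-.5)
pts={"ball":((42,160),(430,320)),"nut":((247,43),(470,70)),"right":((368,245),(748,70)),"bot":((160,368),(748,320))}
P=[]
for k,(a,b) in pts.items():
    p,g=tri(T(*a),S(*b));P.append(p);print(k,p,g)
print("ballc",tri(T(150,188),S(547,227)))
print("nutc",tri(T(215,153),S(553,149)))
P=np.array(P);c=P.mean(0);print("centre",c,"sides",[np.linalg.norm(P[i]-P[i-1]) for i in range(4)])
print("angles nut-ball",np.degrees(np.arctan2(*(P[1]-P[0])[1::-1])),np.degrees(np.arctan2(*(P[2]-P[3])[1::-1])),
 "ball-bot",np.degrees(np.arctan2(*(P[3]-P[0])[1::-1])),np.degrees(np.arctan2(*(P[2]-P[1])[1::-1])))
def proj(n,w):
    p=arm.camera_params(n);M=np.linalg.inv(p["world_from_camera"]);q=(M@np.r_[w,1])[:3]*[1,-1,-1];q=p["camera_matrix"]@q;return q[:2]/q[2]
a=np.arctan2(*(P[1]-P[0]+P[2]-P[3])[1::-1]);ex=np.array([np.cos(a),np.sin(a),0]);ey=np.array([-ex[1],ex[0],0])
im={n:cv2.imread(f"pics/{n}0.png") for n in("top","side")}
out=[]
for n,f in(("top",(150,145)),("side",(190,240))):
    big=cv2.resize(im[n][f[1]:f[1]+100,f[0]:f[0]+100],(400,400),interpolation=cv2.INTER_CUBIC)
    c0=np.r_[c[:2],0]
    def dr(q,col): 
        q=[(proj(n,w)-f+.5)*4-.5 for w in q];cv2.polylines(big,[np.int32(q)],True,col,1)
    dr([c0+i*18*ex+j*6*ey+[0,0,100] for i,j in((1,1),(1,-1),(-1,-1),(-1,1))],(0,0,255))
    dr([c0+i*75*ex+j*75*ey for i,j in((1,1),(1,-1),(-1,-1),(-1,1))],(255,0,0))
    out.append(big)
cv2.imwrite("pics/ov2.png",np.hstack(out))
# pan in side view: rim ellipse -> plane z=32
s=im["side"];hsv=cv2.cvtColor(s,cv2.COLOR_BGR2HSV);m=np.zeros(s.shape[:2],np.uint8);m[130:195,275:362]=(hsv[130:195,275:362,1]<50)*255
cc=max(cv2.findContours(m,0,2)[0],key=cv2.contourArea);x,y,w,h=cv2.boundingRect(cc);print("pan side box",x,y,w,h)
print(plane("side",(x,159),32),plane("side",(x+w-1,159),32), plane("side",(x+w/2,y),32))
E
python3 m.py
```

```text
ball [516.374 262.596  21.103] 0.34675113064319857
nut [590.755 141.222  25.592] 0.5405023820850972
right [469.813  64.326  24.528] 1.3871631913236524
bot [392.062 185.431  23.158] 1.5640690360820932
ballc (array([499.975, 195.704,  25.247]), np.float64(1.208848292446524))
nutc (array([523.289, 158.086,  26.456]), np.float64(1.7312762971784248))
centre [492.251 163.394  23.595] sides [np.float64(146.32860650798548), np.float64(142.4236453879981), np.float64(143.32111057925846), np.float64(143.92147044839186)]
angles nut-ball -58.49899447702246 -57.29889025569126 ball-bot -148.17029056049276 -147.55150540558643
pan side box 284 138 68 52
[ 622.269 -200.562   32.   ] [ 479.963 -289.077   32.   ] [ 592.733 -320.539   32.   ]
```

View pics/ov2.png

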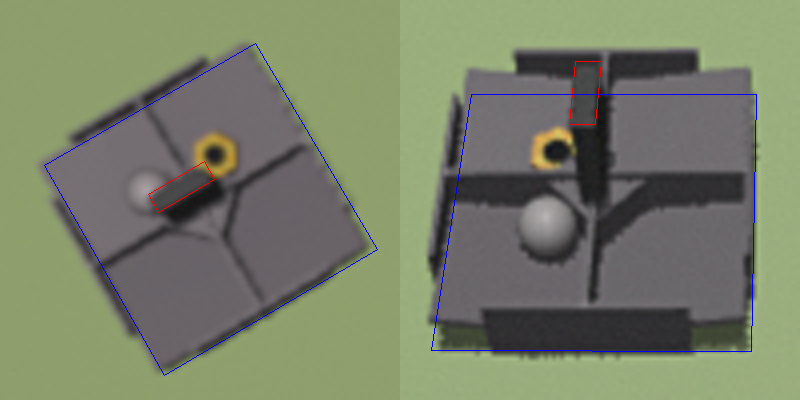

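The overlay fits in both views: the tray base outline and the blade top at z=100 coincide with the image. So the centre is (492,163), the blade runs along -58°, and the ball's corner points along +77°. The pan is at (549,-245).

Plan:
- Grip with tool x at 32°.
- Lift, yaw so the ball's corner points at -24° (radially outward), and tip over the pan.
- Set the tray down near (480,0).

```bash
cat >> h.py <<'E'
from scipy.linalg import logm,expm
from scipy.spatial.transform import Rotation as Ro
def pose(p,a):
    a=np.radians(a);x=np.array([np.cos(a),np.sin(a),0]);z=np.array([0,0,-1.])
    T=np.eye(4);T[:3,:3]=np.c_[x,np.cross(z,x),z];T[:3,3]=p;return T
def cur():
    o=arm.get_obs();T=np.eye(4);T[:3,:3]=o["eef_rot"];T[:3,3]=o["tcp_pos"];return T
def row(A,B,n):
    E=expm(np.real(logm(np.linalg.inv(A)@B))/n);return np.r_[E[:3,3],Ro.from_matrix(E[:3,:3]).as_rotvec(degrees=True)]
E
python3 - <<'E'
from h import *
print(row(cur(),pose([492,163,150],32.1),30))
E
```

```text
[  1.636 -27.466   2.701  -0.003   0.001  -3.312]
```

{"op": "move_arm", "data": {
  "commands": [0.8,-14,1.4,0,0,-1.7,1.6,-27.5,2.7,0,0,-3.3,1.6,-27.5,2.7,0,0,-3.3,1.6,-27.5,2.7,0,0,-3.3,1.6,-27.5,2.7,0,0,-3.3,1.6,-27.5,2.7,0,0,-3.3,1.6,-27.5,2.7,0,0,-3.3,1.6,-27.5,2.7,0,0,-3.3,1.6,-27.5,2.7,0,0,-3.3,1.6,-27.5,2.7,0,0,-3.3,1.6,-27.5,2.7,0,0,-3.3,1.6,-27.5,2.7,0,0,-3.3,1.6,-27.5,2.7,0,0,-3.3,1.6,-27.5,2.7,0,0,-3.3,1.6,-27.5,2.7,0,0,-3.3,1.6,-27.5,2.7,0,0,-3.3,1.6,-27.5,2.7,0,0,-3.3,1.6,-27.5,2.7,0,0,-3.3,1.6,-27.5,2.7,0,0,-3.3,1.6,-27.5,2.7,0,0,-3.3],
  "hand": 0,
  "grip_force": 100
}}

```text
time_s: 1.77
tcp_pos: [540.5, -115.5, 178.1]
eef_rot: [[0.999, -0.047, -0.001], [-0.047, -0.999, 0.0], [-0.001, -0.0, -1.0]]
contact_force: [1.3, 0.6, 0.8]
gripper_width: 86.2
```

{"op": "move_arm", "data": {
  "commands": [1.6,-27.5,2.7,0,0,-3.3,1.6,-27.5,2.7,0,0,-3.3,1.6,-27.5,2.7,0,0,-3.3,1.6,-27.5,2.7,0,0,-3.3,1.6,-27.5,2.7,0,0,-3.3,1.6,-27.5,2.7,0,0,-3.3,1.6,-27.5,2.7,0,0,-3.3,1.6,-27.5,2.7,0,0,-3.3,1.6,-27.5,2.7,0,0,-3.3,0.8,-14,1.4,0,0,-1.7,0,0,0,0,0,0,0,0,0,0,0,0]
}}

```text
time_s: 2.77
tcp_pos: [504.6, 139.7, 152.8]
eef_rot: [[0.878, 0.478, -0.0], [0.478, -0.878, -0.0], [-0.0, 0.0, -1.0]]
contact_force: [-0.2, -0.7, 1.4]
gripper_width: 85.2
```

Run:
```python
from h import *
C=cur();print(C);print(row(C,pose([492,163,150],32.1),1),arm.get_obs()["joint_pos"],arm.get_obs()["time_s"])
```

```text
[[  0.878   0.478  -0.    504.635]
 [  0.478  -0.878  -0.    139.669]
 [ -0.      0.     -1.    152.786]
 [  0.      0.      0.      1.   ]]
[  0.064 -26.533   2.786   0.      0.023  -3.525] [ 0.044  0.408  1.499 -0.     1.235 -0.455] 2.7667
```

{"op": "move_arm", "data": {
  "commands": [0,-13.3,1.4,0,0,-1.75,0,-13.3,1.4,0,0,-1.75,0,0,0,0,0,0,0,0,0,0,0,0]
}}

```text
time_s: 3.1
tcp_pos: [491.5, 162.8, 150.1]
eef_rot: [[0.847, 0.531, -0.0], [0.531, -0.847, -0.0], [-0.0, -0.0, -1.0]]
contact_force: [0.1, -0.7, 0.2]
gripper_width: 85.1
```

Run:
```python
from h import *
C=cur();print(row(C,pose([492,163,68],32.1),1))
im=[]
for n,(x,y) in(("top",(130,125)),("side",(170,190))):
    im.append(cv2.resize(arm.grab_frame(n)[y:y+140,x:x+140,::-1],(400,400),interpolation=cv2.INTER_CUBIC))
cv2.imwrite("pics/pre.png",np.hstack(im))
```

```text
[ 0.576  0.121 82.098 -0.001  0.012 -0.026]
```

View pics/pre.png

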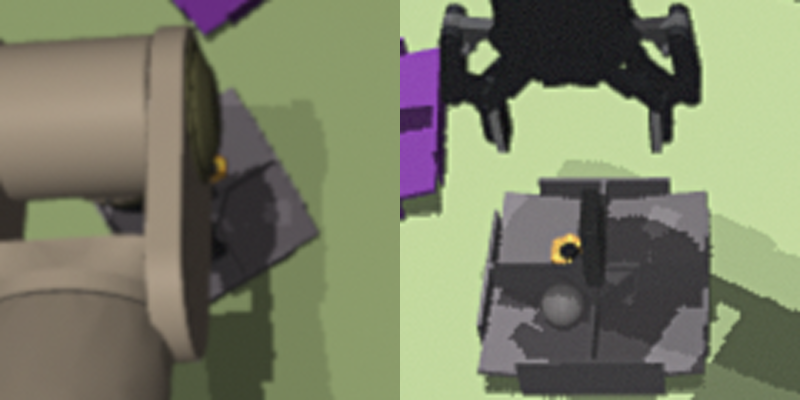

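The gripper is centred over the blade, with the fingers on either side of it (side crop: blade at (592,235), fingertips at (505,145) and (655,145)). I'll descend, then close.

{"op": "move_arm", "data": {
  "commands": [0.5,0,8,0,0,0,0,0,12,0,0,0,0,0,12,0,0,0,0,0,12,0,0,0,0,0,12,0,0,0,0,0,10,0,0,0,0,0,8,0,0,0,0,0,5,0,0,0,0,0,3,0,0,0,0,0,0,0,0,0]
}}

```text
time_s: 4.03
tcp_pos: [492.1, 162.7, 67.7]
eef_rot: [[0.848, 0.53, -0.001], [0.53, -0.848, -0.0], [-0.001, -0.0, -1.0]]
contact_force: [0.1, 0.4, -0.4]
gripper_width: 85.6
```

{"op": "move_arm", "data": {
  "commands": [0,0,0,0,0,0,0,0,0,0,0,0,0,0,0,0,0,0,0,0,0,0,0,0,0,0,0,0,0,0,0,0,0,0,0,0,0,0,0,0,0,0,0,0,0,0,0,0,0,0,0,0,0,0,0,0,0,0,0,0,0,0,0,0,0,0,0,0,0,0,0,0],
  "hand": 1,
  "grip_force": 100
}}

```text
time_s: 5.03
tcp_pos: [492.4, 162.9, 68.5]
eef_rot: [[0.848, 0.531, 0.001], [0.531, -0.848, 0.0], [0.001, 0.0, -1.0]]
contact_force: [-0.4, -0.3, 5.1]
gripper_width: 10.5
```

{"op": "move_arm", "data": {
  "commands": [0,0,-1,0,0,0,0,0,-2,0,0,0,0,0,-4,0,0,0,0,0,-6,0,0,0,0,0,-8,0,0,0,0,0,-10,0,0,0,0,0,-12,0,0,0,0,0,-14,0,0,0,0,0,-14,0,0,0,0,0,-14,0,0,0,0,0,-12,0,0,0,0,0,-10,0,0,0,0,0,-8,0,0,0,0,0,-6,0,0,0,0,0,-4,0,0,0,0,0,-2,0,0,0,0,0,0,0,0,0]
}}

```text
time_s: 6.45
tcp_pos: [492.1, 162.8, 195.2]
eef_rot: [[0.848, 0.53, 0.0], [0.53, -0.848, -0.0], [0.0, 0.0, -1.0]]
contact_force: [-0.2, -0.2, -5.1]
gripper_width: 10.3
```

Run:
```python
from h import *
C=cur();print(C)
d=np.radians(-24);c=np.array([549,-245])-170*np.array([np.cos(d),np.sin(d)])
G=pose([*c,68+127],-69);print(c,row(C,G,40),row(C,G,1))
```

```text
[[  0.848   0.53    0.    492.143]
 [  0.53   -0.848  -0.    162.804]
 [  0.      0.     -1.    195.245]
 [  0.      0.      0.      1.   ]]
[ 393.697 -175.855] [ 0.178 10.07   0.006  0.    -0.     2.526] [-263.099  234.862    0.249    0.001   -0.002  101.037]
```

{"op": "move_arm", "data": {
  "commands": [0,2,0,0,0,0.5,0.1,4,0,0,0,1,0.1,6,0,0,0,1.5,0.1,8,0,0,0,2,0.2,10,0,0,0,2.5,0.2,10,0,0,0,2.5,0.2,10,0,0,0,2.5,0.2,10,0,0,0,2.5,0.2,10,0,0,0,2.5,0.2,10,0,0,0,2.5,0.2,10,0,0,0,2.5,0.2,10,0,0,0,2.5,0.2,10,0,0,0,2.5,0.2,10,0,0,0,2.5,0.2,10,0,0,0,2.5,0.2,10,0,0,0,2.5,0.2,10,0,0,0,2.5,0.2,10,0,0,0,2.5,0.2,10,0,0,0,2.5,0.2,10,0,0,0,2.5]
}}

```text
time_s: 8.12
tcp_pos: [528.1, -10.0, 195.2]
eef_rot: [[0.974, -0.229, 0.0], [-0.229, -0.974, -0.0], [0.0, 0.0, -1.0]]
contact_force: [0.4, 0.9, -4.9]
gripper_width: 10.1
```

{"op": "move_arm", "data": {
  "commands": [0.2,10,0,0,0,2.5,0.2,10,0,0,0,2.5,0.2,10,0,0,0,2.5,0.2,10,0,0,0,2.5,0.2,10,0,0,0,2.5,0.2,10,0,0,0,2.5,0.2,10,0,0,0,2.5,0.2,10,0,0,0,2.5,0.2,10,0,0,0,2.5,0.2,10,0,0,0,2.5,0.2,10,0,0,0,2.5,0.2,10,0,0,0,2.5,0.2,10,0,0,0,2.5,0.2,10,0,0,0,2.5,0.2,10,0,0,0,2.5,0.2,10,0,0,0,2.5,0.2,10,0,0,0,2.5,0.2,10,0,0,0,2.5,0.2,10,0,0,0,2.5,0.2,10,0,0,0,2.5]
}}

```text
time_s: 9.78
tcp_pos: [414.6, -167.1, 195.1]
eef_rot: [[0.451, -0.893, 0.0], [-0.893, -0.451, -0.0], [0.0, -0.0, -1.0]]
contact_force: [0.6, 0.1, -5.4]
gripper_width: 10.7
```

{"op": "move_arm", "data": {
  "commands": [0.1,9,0,0,0,2.2,0.1,7,0,0,0,1.8,0.1,5,0,0,0,1.2,0,3,0,0,0,0.8,0,1,0,0,0,0.2,0,0,0,0,0,0,0,0,0,0,0,0]
}}

```text
time_s: 10.37
tcp_pos: [393.1, -177.3, 195.1]
eef_rot: [[0.356, -0.934, 0.0], [-0.934, -0.356, -0.0], [0.0, -0.0, -1.0]]
contact_force: [-0.5, -0.2, -5.4]
gripper_width: 10.5
```

Run:
```python
from h import *
C=cur();print(C,arm.get_obs()["joint_pos"])
print(np.degrees(np.arctan2(C[1,0],C[0,0])))
im=[]
for n,(x,y,w) in(("top",(250,80,200)),("side",(220,60,200))):
    im.append(cv2.resize(arm.grab_frame(n)[y:y+w,x:x+w,::-1],(400,400),interpolation=cv2.INTER_CUBIC))
cv2.imwrite("pics/pretip.png",np.hstack(im))
```

```text
[[   0.356   -0.934    0.     393.12 ]
 [  -0.934   -0.356   -0.    -177.277]
 [   0.      -0.      -1.     195.142]
 [   0.       0.       0.       1.   ]] [-0.7    0.208  1.666  0.     1.268  0.507]
-69.13937294920512
```

View pics/pretip.png

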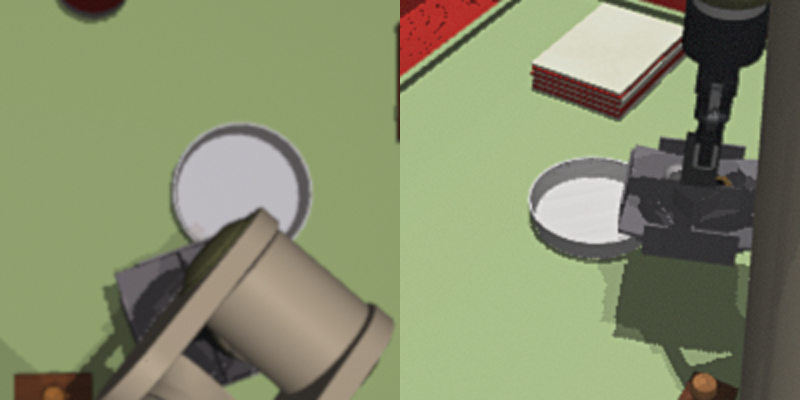

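Run:
```python
from h import *
C=cur();d=np.array([np.cos(np.radians(-24.1)),np.sin(np.radians(-24.1)),0]);P=np.array([549,-245,0])
A=C.copy();A[:3,3]=P-148*d+[0,0,122+68]
print("first",row(C,A,1))
B=A.copy();R=Ro.from_rotvec(np.radians(38)*np.cross([0,0,1],d)).as_matrix()
B[:3,:3]=R@A[:3,:3];B[:3,3]=P-148*d+[0,0,122]+68*R[:,2]
print("tip/25",row(A,B,25),B[:3,3])
```

```text
first [ 14.245 -16.752   5.118   0.     -0.     -0.   ]
tip/25 [ 1.275 -1.276  0.024 -1.075 -1.074  0.   ] [ 452.116 -201.662  175.585]
```

{"op": "move_arm", "data": {
  "commands": [1,-1,0,0,0,0,2,-3,1,0,0,0,4,-4.5,1.5,0,0,0,4,-4.5,1.5,0,0,0,2,-2.5,1,0,0,0,1,-1,0,0,0,0,0.3,-0.3,0,-0.25,-0.25,0,0.6,-0.6,0,-0.5,-0.5,0,0.9,-0.9,0,-0.75,-0.75,0,1.2,-1.2,0,-1,-1,0,1.3,-1.3,0,-1.1,-1.1,0,1.3,-1.3,0,-1.1,-1.1,0,1.3,-1.3,0,-1.1,-1.1,0,1.3,-1.3,0,-1.1,-1.1,0,1.3,-1.3,0,-1.1,-1.1,0,1.3,-1.3,0,-1.1,-1.1,0,1.3,-1.3,0,-1.1,-1.1,0,1.3,-1.3,0,-1.1,-1.1,0,1.3,-1.3,0,-1.1,-1.1,0,1.3,-1.3,0,-1.1,-1.1,0]
}}

```text
time_s: 12.13
tcp_pos: [434.1, -194.0, 186.7]
eef_rot: [[0.32, -0.899, -0.299], [-0.919, -0.372, 0.134], [-0.232, 0.232, -0.945]]
contact_force: [0.0, 0.4, -6.1]
gripper_width: 10.5
```

{"op": "move_arm", "data": {
  "commands": [1.3,-1.3,0,-1.1,-1.1,0,1.3,-1.3,0,-1.1,-1.1,0,1.3,-1.3,0,-1.1,-1.1,0,1.3,-1.3,0,-1.1,-1.1,0,1.3,-1.3,0,-1.1,-1.1,0,1.3,-1.3,0,-1.1,-1.1,0,1.3,-1.3,0,-1.1,-1.1,0,1.3,-1.3,0,-1.1,-1.1,0,1.3,-1.3,0,-1.1,-1.1,0,1.3,-1.3,0,-1.1,-1.1,0,0.9,-0.9,0,-0.75,-0.75,0,0.6,-0.6,0,-0.5,-0.5,0,0.3,-0.3,0,-0.25,-0.25,0,0,0,0,0,0,0,0,0,0,0,0,0,0,0,0,0,0,0]
}}

```text
time_s: 13.47
tcp_pos: [450.5, -201.3, 177.4]
eef_rot: [[0.228, -0.807, -0.546], [-0.877, -0.413, 0.245], [-0.423, 0.423, -0.801]]
contact_force: [-0.2, -0.1, -4.6]
gripper_width: 10.6
```

Run:
```python
from h import *
C=cur();print(C,arm.get_obs()["contact_force"])
im=[]
for n,(x,y,w) in(("top",(270,80,200)),("side",(220,60,200))):
    im.append(cv2.resize(arm.grab_frame(n)[y:y+w,x:x+w,::-1],(400,400),interpolation=cv2.INTER_CUBIC))
cv2.imwrite("pics/tip.png",np.hstack(im))
```

```text
[[   0.228   -0.807   -0.546  450.531]
 [  -0.877   -0.413    0.245 -201.255]
 [  -0.423    0.423   -0.801  177.396]
 [   0.       0.       0.       1.   ]] [-0.19  -0.119 -4.588]
```

View pics/tip.png

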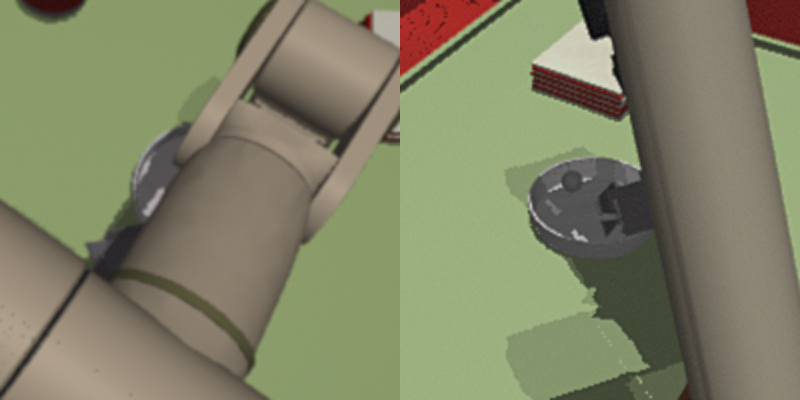

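The ball is in the pan (side crop (571,180)). I'll level the tray by reversing the tip.

{"op": "move_arm", "data": {
  "commands": [-0.3,0.3,0,0.25,0.25,0,-0.6,0.6,0,0.5,0.5,0,-0.9,0.9,0,0.75,0.75,0,-1.3,1.3,0,1.1,1.1,0,-1.3,1.3,0,1.1,1.1,0,-1.3,1.3,0,1.1,1.1,0,-1.3,1.3,0,1.1,1.1,0,-1.3,1.3,0,1.1,1.1,0,-1.3,1.3,0,1.1,1.1,0,-1.3,1.3,0,1.1,1.1,0,-1.3,1.3,0,1.1,1.1,0,-1.3,1.3,0,1.1,1.1,0,-1.3,1.3,0,1.1,1.1,0,-1.3,1.3,0,1.1,1.1,0,-1.3,1.3,0,1.1,1.1,0]
}}

```text
time_s: 14.82
tcp_pos: [430.2, -192.1, 188.7]
eef_rot: [[0.331, -0.91, -0.25], [-0.924, -0.367, 0.112], [-0.193, 0.193, -0.962]]
contact_force: [0.0, -0.3, -4.0]
gripper_width: 10.5
```

{"op": "move_arm", "data": {
  "commands": [-1.3,1.3,0,1.1,1.1,0,-1.3,1.3,0,1.1,1.1,0,-1.3,1.3,0,1.1,1.1,0,-1.3,1.3,0,1.1,1.1,0,-1.3,1.3,0,1.1,1.1,0,-1.3,1.3,0,1.1,1.1,0,-1.3,1.3,0,1.1,1.1,0,-1.3,1.3,0,1.1,1.1,0,-1.2,1.2,0,1,1,0,-0.9,0.9,0,0.75,0.75,0,-0.6,0.6,0,0.5,0.5,0,-0.3,0.3,0,0.25,0.25,0,0,0,0,0,0,0,0,0,0,0,0,0]
}}

```text
time_s: 15.98
tcp_pos: [413.7, -184.7, 191.2]
eef_rot: [[0.356, -0.935, -0.0], [-0.935, -0.356, 0.0], [-0.0, 0.0, -1.0]]
contact_force: [0.1, -0.1, -5.2]
gripper_width: 10.1
```

Run:
```python
from h import *
C=cur();print(C)
A=C.copy();A[:3,3]=[470,10,195];print(row(C,A,1))
A=pose([470,10,195],-69.1);print(row(C,A,1))
```

```text
[[   0.356   -0.935   -0.     413.653]
 [  -0.935   -0.356    0.    -184.738]
 [  -0.       0.      -1.     191.198]
 [   0.       0.       0.       1.   ]]
[-161.973 -121.914   -3.793   -0.      -0.      -0.   ]
[-161.973 -121.914   -3.793    0.009    0.01    -0.069]
```

{"op": "move_arm", "data": {
  "commands": [-1.6,-1.2,0,0,0,0,-3.2,-2.4,0,0,0,0,-4.8,-3.6,0,0,0,0,-6.4,-4.8,0,0,0,0,-8,-6,0,0,0,0,-9.6,-7.2,0,0,0,0,-9.6,-7.2,0,0,0,0,-9.6,-7.2,0,0,0,0,-9.6,-7.2,0,0,0,0,-9.6,-7.2,0,0,0,0,-9.6,-7.2,0,0,0,0,-9.6,-7.2,0,0,0,0,-9.6,-7.2,0,0,0,0,-9.6,-7.2,0,0,0,0,-9.6,-7.2,0,0,0,0,-9.6,-7.2,0,0,0,0,-8,-6,0,0,0,0,-6.4,-4.8,0,0,0,0,-5.6,-4.2,0,0,0,0,-4.8,-3.6,0,0,0,0]
}}

```text
time_s: 17.65
tcp_pos: [467.1, 1.6, 191.1]
eef_rot: [[0.356, -0.934, -0.0], [-0.934, -0.356, -0.0], [-0.0, 0.0, -1.0]]
contact_force: [0.5, -0.1, -4.3]
gripper_width: 10.2
```

{"op": "move_arm", "data": {
  "commands": [-3.2,-2.4,0,0,0,0,-2.4,-1.8,0,0,0,0,-1.6,-1.2,2,0,0,0,0,0,4,0,0,0,0,0,6,0,0,0,0,0,8,0,0,0,0,0,10,0,0,0,0,0,12,0,0,0,0,0,12,0,0,0,0,0,12,0,0,0,0,0,12,0,0,0,0,0,10,0,0,0,0,0,8,0,0,0,0,0,6,0,0,0,0,0,4,0,0,0,0,0,3,0,0,0,0,0,0,0,0,0]
}}

```text
time_s: 19.07
tcp_pos: [469.4, 9.4, 81.8]
eef_rot: [[0.356, -0.935, -0.001], [-0.935, -0.356, 0.0], [-0.0, 0.0, -1.0]]
contact_force: [0.0, -0.3, -4.9]
gripper_width: 10.1
```

Run:
```python
from h import *
print(cur(),arm.get_obs()["contact_force"])
im=[]
for n,(x,y,w) in(("top",(170,110,200)),("side",(240,110,200))):
    im.append(cv2.resize(arm.grab_frame(n)[y:y+w,x:x+w,::-1],(400,400),interpolation=cv2.INTER_CUBIC))
cv2.imwrite("pics/preset.png",np.hstack(im))
```

```text
[[  0.356  -0.935  -0.001 469.361]
 [ -0.935  -0.356   0.      9.392]
 [ -0.      0.     -1.     81.804]
 [  0.      0.      0.      1.   ]] [ 0.026 -0.315 -4.945]
```

View pics/preset.png

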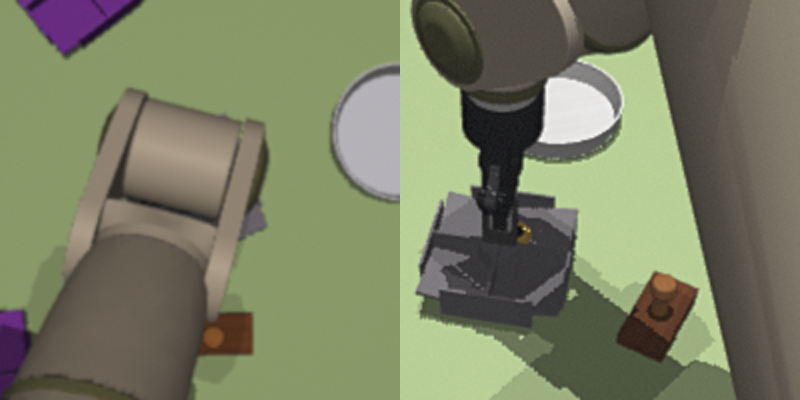

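The tray is level above clear table, with the nut still inside (side crop (520,232)) and the block well clear. I'll lower it the last 13 mm.

{"op": "move_arm", "data": {
  "commands": [0,0,2,0,0,0,0,0,3,0,0,0,0,0,3,0,0,0,0,0,2,0,0,0,0,0,1.5,0,0,0,0,0,1,0,0,0,0,0,0.5,0,0,0,0,0,0,0,0,0]
}}

```text
time_s: 19.83
tcp_pos: [469.4, 9.4, 69.1]
eef_rot: [[0.356, -0.935, -0.0], [-0.935, -0.356, 0.0], [-0.0, 0.0, -1.0]]
contact_force: [-0.1, -0.7, -5.1]
gripper_width: 10.6
```

{"op": "move_arm", "data": {
  "commands": [0,0,0.5,0,0,0,0,0,0.5,0,0,0,0,0,0.5,0,0,0,0,0,0,0,0,0]
}}

```text
time_s: 20.17
tcp_pos: [469.6, 9.4, 68.5]
eef_rot: [[0.356, -0.935, 0.001], [-0.935, -0.356, -0.0], [0.001, -0.001, -1.0]]
contact_force: [-2.7, 0.7, 5.0]
gripper_width: 10.4
```

{"op": "move_arm", "data": {
  "commands": [0,0,0,0,0,0,0,0,0,0,0,0,0,0,0,0,0,0,0,0,0,0,0,0,0,0,0,0,0,0,0,0,0,0,0,0,0,0,0,0,0,0,0,0,0,0,0,0,0,0,0,0,0,0,0,0,0,0,0,0,0,0,0,0,0,0,0,0,0,0,0,0],
  "hand": 0
}}

```text
time_s: 21.17
tcp_pos: [469.4, 9.4, 67.7]
eef_rot: [[0.356, -0.935, 0.0], [-0.935, -0.356, 0.0], [-0.0, -0.0, -1.0]]
contact_force: [-0.4, 0.5, -0.6]
gripper_width: 85.3
```

{"op": "move_arm", "data": {
  "commands": [0,0,-4,0,0,0,0,0,-8,0,0,0,0,0,-12,0,0,0,0,0,-16,0,0,0,0,0,-20,0,0,0,0,0,-20,0,0,0,0,0,-20,0,0,0,0,0,-20,0,0,0,0,0,-20,0,0,0,-15,-20,0,0,0,0,-20,-25,0,0,0,0,-20,-25,0,0,0,0,-20,-25,0,0,0,0,-20,-25,0,0,0,0,-20,-25,0,0,0,0,-20,-25,0,0,0,0,-15,-20,0,0,0,0,-5,-8,0,0,0,0,0,0,0,0,0,0]
}}

```text
time_s: 22.75
tcp_pos: [599.8, 226.5, 207.7]
eef_rot: [[0.358, -0.934, 0.0], [-0.934, -0.358, 0.0], [-0.0, -0.0, -1.0]]
contact_force: [-0.7, 0.1, -0.0]
gripper_width: 85.1
```

Run:
```python
from h import *
print(cur()[:3,3],arm.get_obs()["contact_force"])
im=[]
for n,(x,y,w) in(("top",(220,110,200)),("side",(230,110,200))):
    im.append(cv2.resize(arm.grab_frame(n)[y:y+w,x:x+w,::-1],(400,400),interpolation=cv2.INTER_CUBIC))
cv2.imwrite("pics/end.png",np.hstack(im))
```

```text
[599.806 226.457 207.722] [-0.65   0.089 -0.034]
```

View pics/end.png

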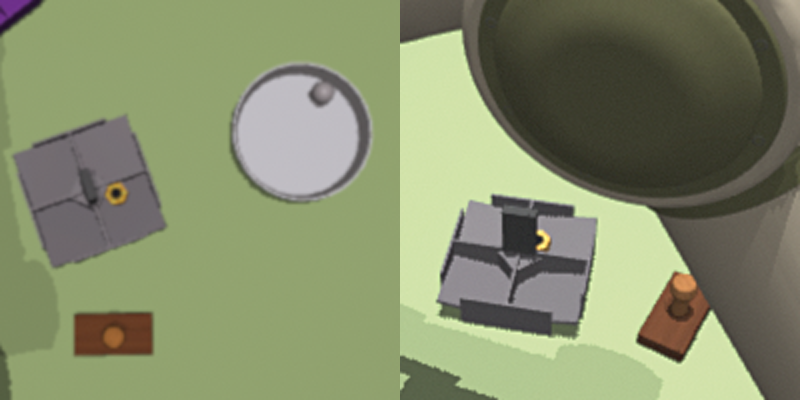

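The top crop shows the ball in the pan at (322,93), about 50 mm from the pan's centre. The nut is in the tray at (117,193), and the tray stands flat and clear of everything.

```bash
python3 -c "
from plant import arm
print(arm.hand_in(),arm.get_obs()['time_s'])"
```

```text
the job is handed in; nothing more can be done
the job is handed in; nothing more can be done
```

I gripped the grey tray by its handle, lifted it and turned the ball's corner toward the pan. I then tipped it about 37° so the ball rolled out into the pan, levelled it and set it down at about (469, 9) mm, roughly 270 mm from the pan's centre. The job was handed in at about 23 s; it reports no verdict.

- **Last pictures:** the ball lies in the pan about 50 mm from its axis (limit 80 mm), estimated from the pixels. The nut is still in its compartment, and the tray stands flat on the table by eye. The robot is clear: contact force was under 1 N and the gripper was open. In the side view the arm hid the pan, so the ball's final place rests on the top view alone.
- **Checks that disagreed:** my first triangulation was wrong (rays missed by about 170 mm) because I left a crop offset in the pixel positions. Corrected, the rays met within 2 mm. The corner heights then came out at 21–26 mm against the stated 28 mm. The measured sides came out at 142–146 mm against 150 mm. The gripper read about 10.5 mm on the 12 mm blade. None of these affected the grasp or the pour.

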